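# Seat the looper pedal in the tray corner and lock it

### The arm

A 6-joint arm with a two-finger parallel gripper is mounted at the origin on the work surface. World frame = base frame: x ahead of the robot, y to its left, z up, the work surface at z = 0. Lengths are in mm, angles in rad, forces in N, time in s.
With the tool pointing down it reaches from about 275 to 1000 mm from the base axis. Payload 8.4 kg.
Tool frame: the origin (TCP) lies midway between the tips of the shut fingers; the grasp point (between the pads) lies 19 mm behind it; z points along the fingers, y is the line along which they close (so a half turn about z gives the same grasp; the last joint's range is limited). The gripper opens to 85 mm and grips with 20 to 120 N. Pads are 22 mm wide; open, the fingers measure 114 mm over their backs; the gripper's body (76 mm by 85 mm) begins 54 mm behind the grasp point. The pads swing forward as they close: fully open they stand 13 mm farther back than shut.
Start: joints at [1.205, 0.353, 1.633, -0, 1.155, -0.002], TCP at [222.391, 584.098, 231.281] pointing down, gripper open.
Joint ranges: [-2.63, 2.63], [-0.92, 2.1], [0.06, 2.66], [-1.3, 4.44], [0, 2.69], [-3.02, 3.02]. Speed limits (rad/s): [2.22, 2.22, 2.79, 3.14, 3.14, 3.14].

### API

Orientations are given as [roll, pitch, yaw] about the fixed x, y, z axes, in that order (R = Rz(yaw) Ry(pitch) Rx(roll)).
In Python, from rig import r, cams gives the robot as it stands. The module is installed in compiled form; this text tells all that it offers.
- The arm moves only by the tool send_rows, never from a script. Its argument "targets" is one flat list of numbers, 7 for each row, row after row: the shift along the tool's x, y, z in m, then the turn, a rotation vector about the tool's x, y, z in rad, then the opening, from -1 (shut) to 1 (fully open). In form: [tx, ty, tz, wx, wy, wz, fingers, tx, ty, tz, wx, wy, wz, fingers, ...]. A call has 1 to 12 rows; each row is the pose to reach, as a shift and turn from the pose commanded when the call began, along the tool's axes at that moment; what a row does not reach only later rows make up. A row lasts 1/12 s, in which the tool goes at most 41.7 mm and 7.16 degrees, less where a joint would pass 70% of its speed; a pose out of reach is approached as far as the arm can. A call with a gripper value outside its range is refused whole. The fingers move at their own pace and stop on an object; "grip_force" is the grip in N (left out, the last holds). Time passes only in rows, so rows that repeat a pose let the fingers close. It gives the time, the measured TCP pose, the force, the opening and the grip force at its end, in the units of the state.
- r.sense(): the state, without advancing time (a new reading comes with each control period).
- cams.grab_frame(name): name is "side" or "top" or "wrist"; returns a dict with "color" (384x512x3 uint8, blue, green, red), "fx", "fy", "cx", "cy" (pixels), "xyz" and "attitude" of the camera in the world. Camera axes: x right, y down, z forward; pixel columns grow to the right and rows downward; lengths in mm; the calibration is good to about 2 mm. The wrist camera is an equidistant fisheye: a pixel r from the principal point sees the ray r / f radians off the axis. A picture is of the moment at which its call begins. There is no depth.
- r.sign_off(): hands the job in; it is judged then, once.
The state is a dict: "clock": time; "qpos": joint angles; "qvel": joint speeds; "joint_efforts": joint torques, N m; "eef_pos": TCP position; "tcp_rot": TCP orientation; "contact_force": force on the tool from outside, world axes, zero at the start; "wrist_torque": the same for the moment, N m; "opening": opening from 0.0 (shut) to 1.0 (fully open); "grasp_force": force on a finger pad.
Only numpy, scipy, OpenCV 4.12 (cv2) and the standard library are available. Lean on these libraries where they do the work, as an engineer would, in place of code of your own. Each camera call takes 0.05 s, during which the arm holds its last target. There are 200 camera calls.

### The job

Put the silver looper pedal on the plywood pedal tray, upright, and push it square and flush into the corner of the two metal rails, its long side against the long back rail and its end against the short side rail. Then, and not before, swing the steel keeper bar fully round to its stop across the front of the pedal, leaving the pedal flush. Leave everything else on the bench where it is.

Things in the scene. Friction and masses are not known exactly. Their poses are not given: they have to be found in the camera images.
- looper: The loose looper pedal: a bare silver metal box with rounded edges, 60 mm (its x) by 118 mm (its y) by 46 mm high, with one knob and two round footswitches on top, up to 14 mm higher. Origin: centre of its underside; z up. About 0.4 kg; it starts on the bench to the left or right of the tray. Easily gripped across the 60 mm.
- board: Fixed tray: plywood plate 200 (x) by 240 (y) by 10 mm on the bench. Origin: centre of its underside, z up. Aluminium rails, 12 mm wide, stand 12 mm above the plate: the long back rail along the whole +x edge (inner face x = 88 mm), the short side rail along the +y edge from x = 0 to the back rail (inner face y = 108 mm). The seated pedal's origin is at x 58, y 49, z 10 mm.
- corner (a point): The inner corner of the two rails, at the height of the plate's top (10 mm above the bench); its axes are those of the tray. The pedal lies on its -x, -y side.
- keeper (a joint): Angle (rad) of the keeper, a flat steel bar 14 mm wide, 100 mm long, on a vertical pivot on the tray; bar top 13 mm, pivot head 15 mm above the plate. 0: open, pointing along the tray's -x; grows clockwise seen from above to the stop at 1.571: closed, along the tray's +y, its inner edge 3 mm in front of the seated pedal. Turns easily, stays where left.
- pivot (a point): The keeper's pivot axis at the height of the plate's top: x = 18, y = -35 mm in the tray's frame.
- keeper_grip (a point): Point on the axis of the keeper's upright black handle post (16 mm diameter, from the bar up to 55 mm above the plate), 85 mm from the pivot and 35 mm above the plate.
- phaser: The loose purple phaser pedal, 92 (x) by 44 (y) by 40 mm, one large white knob and one footswitch up to 14 mm higher; origin at the centre of its underside. Bystander: leave it where it is.
- pick_holder: Loose yellow plastic pick holder with a steel spring clip, 55 (x) by 80 (y) by 64 mm high; origin at the centre of its underside. Bystander: leave it where it is.
- slide: Loose chrome guitar slide, a tube 25 mm in diameter standing 65 mm high; origin at the centre of its lower end. Bystander: leave it where it is.
- spanner: Loose stainless spanner, 170 mm long along its x, lying flat on the bench; origin on its underside near the middle. Bystander: leave it where it is.
- volume_pedal: Loose small aluminium volume pedal with a rubber treadle and a knob on its +y side, 200 (x) by 85 (y) by about 65 mm high; origin at the centre of its underside. Bystander: leave it where it is.
- mug: Loose blue ceramic mug, 80 mm in diameter, 90 mm high, handle at its +y; origin at the centre of its underside. Bystander: leave it where it is.
- power_brick: Loose black power supply box, 65 (x) by 150 (y) by 34 mm; origin at the centre of its underside. Bystander: leave it where it is.

How it is judged:
By the outcome, as a careful person would: the job done as asked, in the order asked, and still so for the second after the job is handed in, with the robot touching nothing.
It also fails if it takes over 67 s, if anything falls off the work surface, if the arm or the gripper's body presses on something with over 40 N, if the wrist force passes 120 N, or if a joint passes its speed limit or range.

## Working session

There is one attempt and no reset: what is moved stays moved. The work goes in short steps, Python scripts to look and compute and a tool call to move; the robot and the scene stay as the last step left them, time stands still between calls to the robot, and variables do not carry over. Pictures are saved under pics/ and viewed, at most 10 in all, crops included, and the job is handed in when it is done.

Besides the shell and the picture viewer there is one more tool, called after "Call:" as name(argument=value, ...), one argument or row to a line, values as JSON. send_rows: Moves the arm, as the interface text tells. Its arguments: {"type":"object","properties":{"targets":{"type":"array"},"grip_force":{"type":"number"}},"required":["targets"]}

```bash
mkdir -p pics; python3 - <<'E'
from rig import r,cams
import cv2
for n in("top","side"):
    f=cams.grab_frame(n); cv2.imwrite(f"pics/{n}0.png",f["color"])
    print(n,{k:f[k] for k in f if k!="color"})
print(r.sense())
E
```

```text
top {'fx': 358.9215040679625, 'fy': 358.9215040679625, 'cx': 261.0796704466606, 'cy': 199.76604214593775, 'xyz': array([ 417.64288609,   12.42478592, 1026.47080164]), 'attitude': array([-2.98617201e+00, -1.44813841e-04, -1.58447857e+00])}
side {'fx': 451.7419113648451, 'fy': 451.7419113648451, 'cx': 257.2749868716204, 'cy': 187.3998007900786, 'xyz': array([ 450.17948875, -908.40104393,  810.50777624]), 'attitude': array([-2.26864688,  0.02090498, -0.13620377])}
{'clock': 0.1, 'qpos': array([ 1.20460189e+00,  3.53564473e-01,  1.63407077e+00, -1.28353820e-05,
        1.15521207e+00, -2.38076518e-03]), 'qvel': array([-0.00020857, -0.00254369, -0.00077303, -0.00083516,  0.00076426,
       -0.00012484]), 'joint_efforts': array([ 5.66218514e-04, -6.06354618e+01, -3.42816210e+01,  1.29183968e-04,
        4.13067566e-03,  2.66393521e-06]), 'eef_pos': array([222.23650501, 583.686193  , 230.6410537 ]), 'tcp_rot': array([-3.14033797e+00,  8.74924520e-06,  2.77778417e+00]), 'contact_force': array([ 0.34324545, -0.11709439, -0.50569907]), 'wrist_torque': array([ 0.02255183, -0.02036263,  0.01931255]), 'grasp_force': 0.0, 'opening': 1.0010590573023035}
```

View pics/top0.png

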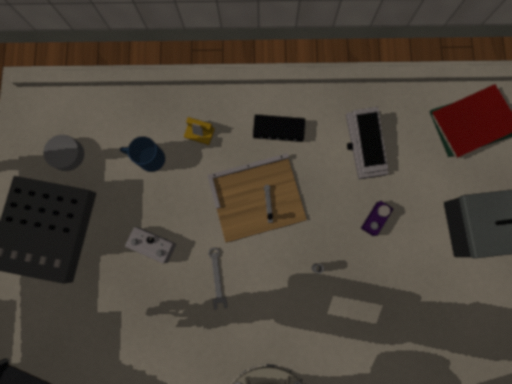

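View pics/side0.png

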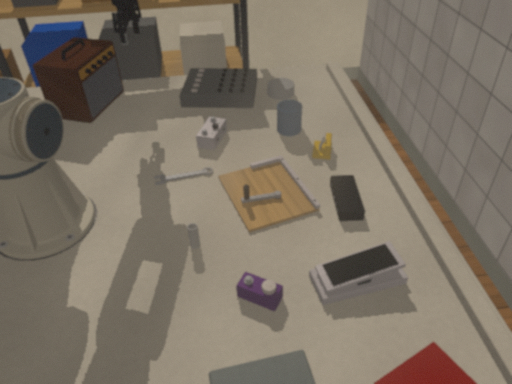

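The top view shows the looper at about (150,244), the tray centred near (259,199) with its rails on the upper and left edges, and the keeper pivot near (268,187) with its handle near (270,216). The side view agrees with this. Next I'll measure.

```bash
cat > h.py <<'E'
from rig import r,cams
import cv2,numpy as np
from scipy.spatial.transform import Rotation as R
def ray(f,p,fish=False):
    p=np.atleast_2d(p).astype(float)
    x=(p-[f["cx"],f["cy"]])/[f["fx"],f["fy"]]
    if fish:
        t=np.linalg.norm(x,axis=1,keepdims=True)+1e-12
        d=np.c_[x/t*np.sin(t),np.cos(t)]
    else: d=np.c_[x,np.ones(len(x))]
    return R.from_euler("xyz",f["attitude"]).apply(d)
def onz(f,p,z,fish=False):
    d=ray(f,p,fish); c=f["xyz"]
    return c+d*((z-c[2])/d[:,2])[:,None]
def proj(f,P,fish=False):
    d=R.from_euler("xyz",f["attitude"]).inv().apply(np.atleast_2d(P)-f["xyz"])
    if fish:
        n=np.hypot(d[:,0],d[:,1]); t=np.arctan2(n,d[:,2]); x=d[:,:2]/n[:,None]*t[:,None]
    else: x=d[:,:2]/d[:,2:]
    return x*[f["fx"],f["fy"]]+[f["cx"],f["cy"]]
E
python3 - <<'E'
from h import *
f=cams.grab_frame("top");c=f["color"]
hsv=cv2.cvtColor(c,cv2.COLOR_BGR2HSV)
print(hsv[205,240],hsv[244,140],hsv[270,170],hsv[190,268])
m=cv2.inRange(hsv,(8,85,60),(25,255,255)); m[:120]=0;m[:,:205]=0
m=cv2.morphologyEx(m,cv2.MORPH_CLOSE,np.ones((13,13)))
k=max(cv2.findContours(m,0,2)[0],key=cv2.contourArea)
q=cv2.boxPoints(cv2.minAreaRect(k)); print(cv2.contourArea(k),q)
w=onz(f,q,10);print(w.round(1)); print(np.linalg.norm(w-np.roll(w,1,0),axis=1))
g=np.clip(c.astype(float)*1.8,0,255).astype(np.uint8)
a=cv2.resize(g[140:270,110:315],None,fx=3.9,fy=3.9,interpolation=cv2.INTER_CUBIC)
cv2.imwrite("pics/c1.png",a)
E
```

```text
[ 16 137  93] [ 8 23 88] [ 19  48 101] [17 26 68]
5188.5 [[207.73372 179.65967]
 [289.47845 157.10938]
 [306.80444 219.91602]
 [225.0597  242.46631]]
[[ 637.8  163.5   10. ]
 [ 701.9  -74.6   10. ]
 [ 517.2 -119.    10. ]
 [ 456.7  113.1   10. ]]
[188.0761937  246.57683156 189.97673058 239.90019402]
```

View pics/c1.png

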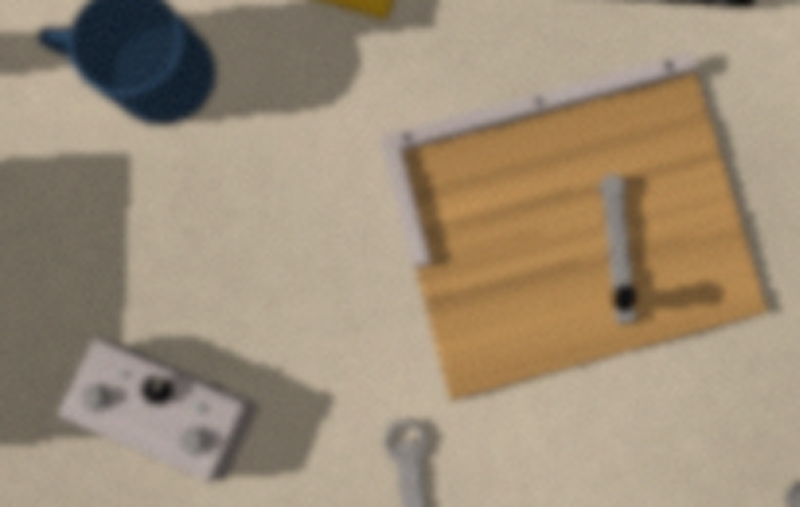

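The crop (scale 3.9, offset (110,140)) shows these tray plate corners: bottom-left (453,398), bottom-right (768,310), right rail end (695,75), inner rail corner about (415,149). The looper's top corners are about (93,338), (255,403), (213,480) and (60,412). The keeper runs from its pivot end (613,178) to its tip (626,322), about 0.17 rad off fully open.

```bash
cat > m.py <<'E'
from h import *
f=cams.grab_frame("top")
cv=lambda p:(np.array(p,float)+.0)/3.9+[110,140]
def fit(A,B): # tray->world 2D rigid
    a=A-A.mean(0);b=B-B.mean(0)
    t=np.arctan2((a[:,0]*b[:,1]-a[:,1]*b[:,0]).sum(),(a*b).sum())
    Q=np.array([[np.cos(t),-np.sin(t)],[np.sin(t),np.cos(t)]])
    o=B.mean(0)-Q@A.mean(0); return t,o,(A@Q.T+o-B)
A=np.array([[-100,120],[-100,-120],[88,-120],[0,120.]])
W=onz(f,cv([[453,398],[768,310],[695,75],[420,268]]),10)[:,:2]
t,o,e=fit(A,W);print("tray",t,o,"\n",e.round(1))
L=onz(f,cv([[93,338],[255,403],[213,480],[60,412]]),46)[:,:2]
A2=np.array([[30,59],[30,-59],[-30,-59],[-30,59.]])
t2,o2,e2=fit(A2,L);print("loop",t2,o2,"\n",e2.round(1))
Q=R.from_euler("z",t).as_matrix()[:2,:2]
Ti=lambda w:(np.asarray(w)-o)@Q
print("pivot/tip tray",Ti(onz(f,cv([[613,178],[626,322]]),23)[:,:2]), "post top",Ti(onz(f,cv([[625,297]]),65)[:,:2]))
print("seat world",Q@[58,49]+o,"corner",Q@[88,108]+o,"pivot",Q@[18,-35]+o)
E
python3 m.py
python3 - <<'E'
from h import *
f=cams.grab_frame("side");c=np.clip(f["color"].astype(float)*1.6,0,255).astype(np.uint8)
a=cv2.resize(c[110:235,150:330],None,fx=4.4,fy=4.4,interpolation=cv2.INTER_CUBIC);cv2.imwrite("pics/c2.png",a)
E
```

```text
tray 0.25873269015636047 [583.16963977  20.73108838] 
 [[-2.   1.1]
 [-1.2 -1.5]
 [ 3.4 -2.1]
 [-0.2  2.4]]
loop -0.4102386983153099 [452.29770055 313.7331918 ] 
 [[ 1.7 -3. ]
 [ 1.5  3.3]
 [-1.1 -0.5]
 [-2.1  0.1]]
pivot/tip tray [[ 23.78574106 -35.80467415]
 [-80.13830854 -16.18239013]] post top [[-66.74541491 -18.12516772]]
seat world [626.70218405  82.93975007] corner [640.60815194 147.65160414] pivot [609.52545688  -8.49853537]
```

View pics/c2.png

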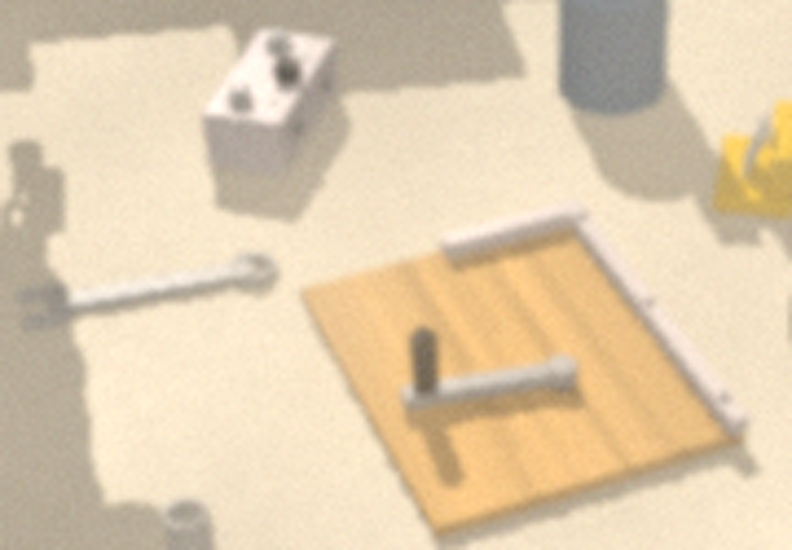

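The side crop (scale 4.4, offset (150,110)) shows tray corners at (303,292), (440,530) and inner corner (577,237). The looper's top corners are (265,30), (335,40), (280,122) and (207,115), upright. I'll cross-check the fits.

```bash
cat >> m.py <<'E'
g=cams.grab_frame("side"); cs=lambda p:np.array(p,float)/4.4+[150,110]
A3=np.array([[-100,120],[-100,-120],[88,108.]]);W3=onz(g,cs([[303,292],[440,530],[577,237]]),10)[:,:2]
t,o,e=fit(np.r_[A,A3],np.r_[W,W3]);print("comb tray",t,o,"\n",e.round(1)); print("side only",fit(A3,W3)[:2])
L3=onz(g,cs([[265,28],[336,39],[280,123],[205,115]]),46)[:,:2]
A4=A2
t2,o2,e2=fit(A4,L3);print("side loop",t2,o2,"\n",e2.round(1))
E
python3 m.py | tail -14
```

```text
comb tray 0.25116555073837044 [585.70377699  17.77618729] 
 [[ 1.2 -0.9]
 [ 0.3 -3.9]
 [ 5.2 -5.9]
 [ 3.2 -0.3]
 [-2.8  3.3]
 [-4.2 -1.5]
 [-2.9  9.2]]
side only (np.float64(0.24289880341256165), array([588.79827922,  13.73766626]))
side loop 1.1592154202198277 [457.2148291  312.87990087] 
 [[-40.6 -14.4]
 [ 16.9 -37.2]
 [ 40.4  11.5]
 [-16.7  40. ]]
```

```bash
cat >> h.py <<'E'
def go(pos,yaw,s=None):
    s=s or r.sense(); C=R.from_euler("xyz",s["tcp_rot"]); D=R.from_euler("xyz",[np.pi,0,yaw])
    print("shift m",(C.inv().apply(np.array(pos)-s["eef_pos"])/1000).round(4),"rotvec",(C.inv()*D).as_rotvec().round(4))
E
python3 -c "
from h import *
go([450,305,232],1.161)"
```

```text
shift m [-0.312  -0.1798 -0.0008] rotvec [-2.0000e-04  2.0000e-04  1.6168e+00]
```

Call:
send_rows(
  targets=[-0.03, -0.015, 0, 0, 0, 0.12, 1, -0.06, -0.03, 0, 0, 0, 0.24, 1, -0.09, -0.05, 0, 0, 0, 0.36, 1, -0.12, -0.07, 0, 0, 0, 0.48, 1, -0.15, -0.085, 0, 0, 0, 0.6, 1, -0.18, -0.1, 0, 0, 0, 0.72, 1, -0.205, -0.115, 0, 0, 0, 0.84, 1, -0.23, -0.13, 0, 0, 0, 0.96, 1, -0.255, -0.145, 0, 0, 0, 1.08, 1, -0.28, -0.16, 0, 0, 0, 1.2, 1, -0.3, -0.17, 0, 0, 0, 1.32, 1, -0.312, -0.18, 0, 0, 0, 1.44, 1],
)

```text
clock: 1.35
eef_pos: [451.5, 303.4, 231.5]
tcp_rot: [3.141, -0.0, 1.331]
contact_force: [0.2, 0.1, -0.5]
opening: 0.999
grasp_force: 0.0
```

Call:
send_rows(
  targets=[0, 0, 0, 0, 0, 0.1, 1, 0, 0, 0, 0, 0, 0.17, 1, 0, 0, 0, 0, 0, 0.177, 1, 0, 0, 0, 0, 0, 0.177, 1],
)

```text
clock: 1.68
eef_pos: [449.9, 304.8, 231.3]
tcp_rot: [3.142, -0.0, 1.162]
contact_force: [0.5, -0.4, 0.0]
opening: 1.002
grasp_force: 0.0
```

```bash
python3 - <<'E'
from h import *
s=r.sense();print(s["eef_pos"],s["tcp_rot"],s["contact_force"])
f=cams.grab_frame("wrist");np.save("w1.npy",f,allow_pickle=True)
print({k:f[k] for k in f if k!="color"})
cv2.imwrite("pics/w1.png",cv2.resize(np.clip(f["color"]*1.6,0,255).astype(np.uint8),None,fx=1.5,fy=1.5))
E
```

```text
[449.94570951 304.79750544 231.30065554] [ 3.14158293e+00 -1.20413337e-05  1.16242865e+00] [ 0.50477485 -0.35525992  0.0210278 ]
{'fx': 297.3186396354542, 'fy': 297.3186396354542, 'cx': 257.1234373727708, 'cy': 188.32406345123147, 'xyz': array([479.85446529, 374.49359949, 373.89729645]), 'attitude': array([ 2.83782221e+00, -1.37153465e-03, -4.08302400e-01])}
```

View pics/w1.png

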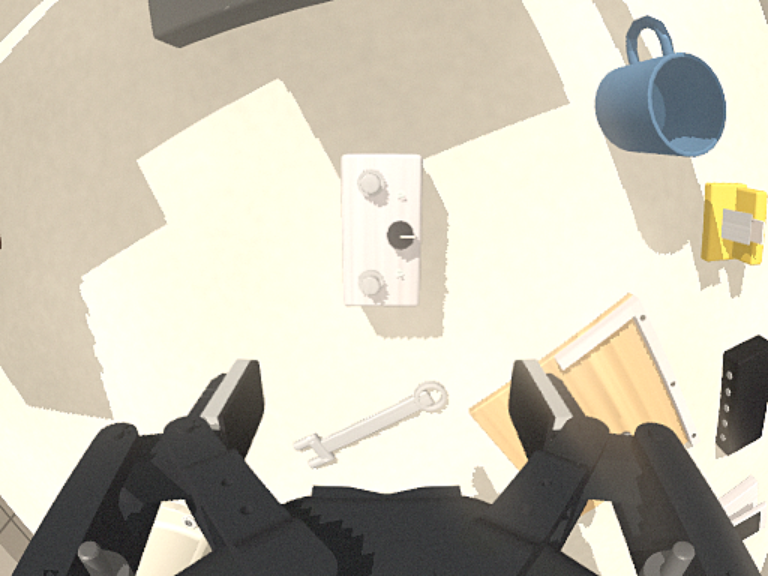

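The wrist view shows the looper's top corners at (342,155), (421,155), (418,305) and (345,305) in 1.5x pixels. The tray is lower right, with plate corner (470,409), and the side rail's end is near (562,360).

```bash
python3 - <<'E'
from h import *
f=np.load("w1.npy",allow_pickle=True).item()
hsv=cv2.cvtColor(f["color"],cv2.COLOR_BGR2HSV)
c=lambda p:np.array(p,float)/1.5
P=onz(f,c([[342,155],[421,155],[418,305],[345,305]]),46,True);print(P.round(1))
print(np.linalg.norm(P-np.roll(P,1,0),axis=1),P.mean(0))
d=P[0]+P[1]-P[2]-P[3];print("yaw of +y",np.arctan2(-d[0],d[1]))
print("plate corner",onz(f,c([[470,409]]),10,True)," rail top outer corner",onz(f,c([[632,294]]),22,True))
for t,o in((.2587,[583.2,20.7]),(.2429,[588.8,13.7]),(.2512,[585.7,17.8])):
    Q=R.from_euler("z",t)
    print(o,Q.apply([[-100,120,0],[100,120,0]])[:,:2]+o, (proj(f,Q.apply([[-100,120,10],[100,120,22],[88,108,22],[0,120,22]])+[*o,0],True)*1.5).round(0).tolist())
E
```

```text
[[448.9 381.8  46. ]
 [501.6 358.9  46. ]
 [455.4 252.9  46. ]
 [402.8 275.7  46. ]]
[115.73348536  57.45134947 115.63925734  57.33495884] [452.14963731 317.32151377  46.        ]
yaw of +y -0.41040515220722895
plate corner [[459.27437029 117.3700624   10.        ]]  rail top outer corner [[642.7273833  171.47920655  22.        ]]
[583.2, 20.7] [[455.82878002 111.12440113]
 [649.17345325 162.28920674]] [[469.0, 415.0], [639.0, 300.0], [634.0, 316.0], [557.0, 363.0]]
[588.8, 13.7] [[462.87332426 106.12549614]
 [657.002235   154.22919675]] [[477.0, 416.0], [647.0, 304.0], [642.0, 320.0], [566.0, 365.0]]
[585.7, 17.8] [[459.01053897 109.17713315]
 [652.73350685 158.8904283 ]] [[472.0, 415.0], [643.0, 301.0], [638.0, 318.0], [561.0, 364.0]]
```

```bash
python3 -c "
from h import *
go([452.5,315,18],1.161)"
```

```text
shift m [ 0.0103 -0.0016  0.2133] rotvec [ 0.     -0.0001  0.0024]
```

Call:
send_rows(
  targets=[0.01, -0.0015, 0.03, 0, 0, 0, 1, 0.01, -0.0015, 0.06, 0, 0, 0, 1, 0.01, -0.0015, 0.09, 0, 0, 0, 1, 0.01, -0.0015, 0.115, 0, 0, 0, 1, 0.01, -0.0015, 0.135, 0, 0, 0, 1, 0.01, -0.0015, 0.155, 0, 0, 0, 1, 0.01, -0.0015, 0.17, 0, 0, 0, 1, 0.01, -0.0015, 0.185, 0, 0, 0, 1, 0.01, -0.0015, 0.2, 0, 0, 0, 1, 0.01, -0.0015, 0.208, 0, 0, 0, 1, 0.01, -0.0015, 0.213, 0, 0, 0, 1, 0.01, -0.0015, 0.213, 0, 0, 0, 1],
)

```text
clock: 2.73
eef_pos: [452.1, 314.5, 17.6]
tcp_rot: [-3.141, 0.001, 1.162]
contact_force: [-0.5, 0.2, 0.1]
opening: 1.003
grasp_force: 0.0
```

Call:
send_rows(
  targets=[0, 0, 0, 0, 0, 0, 0.3, 0, 0, 0, 0, 0, 0, 0.1, 0, 0, 0, 0, 0, 0, 0, 0, 0, 0, 0, 0, 0, -0.2, 0, 0, 0, 0, 0, 0, -0.5, 0, 0, 0, 0, 0, 0, -0.5, 0, 0, 0, 0, 0, 0, -0.5, 0, 0, 0, 0, 0, 0, -0.5],
  grip_force=40,
)

```text
clock: 3.4
eef_pos: [452.9, 315.0, 19.3]
tcp_rot: [3.141, -0.001, 1.161]
contact_force: [-3.1, 1.2, 6.7]
opening: 0.694
grasp_force: 44.1
```

```bash
python3 -c "
from h import *
go([452.5,315,160],1.161)
go([540,150,160],1.822)"
```

```text
shift m [-0.     -0.0002 -0.1407] rotvec [ 0.0005 -0.0011 -0.0001]
shift m [-0.1165  0.1458 -0.1408] rotvec [ 0.0009 -0.0009 -0.6611]
```

Call:
send_rows(
  targets=[0, 0, -0.015, 0, 0, 0, -0.5, 0, 0, -0.035, 0, 0, 0, -0.5, 0, 0, -0.06, 0, 0, 0, -0.5, 0, 0, -0.085, 0, 0, 0, -0.5, -0.01, 0.012, -0.11, 0, 0, -0.05, -0.5, -0.025, 0.03, -0.13, 0, 0, -0.12, -0.5, -0.04, 0.05, -0.14, 0, 0, -0.21, -0.5, -0.055, 0.07, -0.14, 0, 0, -0.3, -0.5, -0.07, 0.09, -0.14, 0, 0, -0.39, -0.5, -0.085, 0.11, -0.14, 0, 0, -0.48, -0.5, -0.1, 0.13, -0.14, 0, 0, -0.57, -0.5, -0.115, 0.145, -0.14, 0, 0, -0.66, -0.5],
)

```text
clock: 4.4
eef_pos: [540.3, 149.8, 158.2]
tcp_rot: [3.141, 0.0, 1.825]
contact_force: [1.2, 0.4, -6.1]
opening: 0.7
grasp_force: 47.5
```

```bash
python3 -c "
from h import *
s=r.sense();print(s['contact_force'],s['opening'],s['grasp_force'])
go([615,60,160],1.822)"
```

```text
[ 1.24491413  0.42846737 -6.1405991 ] 0.6996587301330311 47.52699315547943
shift m [-0.1057  0.0497 -0.0018] rotvec [0.0001 0.0004 0.0032]
```

Call:
send_rows(
  targets=[-0.02, 0.01, -0.002, 0, 0, 0, -0.5, -0.045, 0.021, -0.002, 0, 0, 0, -0.5, -0.07, 0.033, -0.002, 0, 0, 0, -0.5, -0.09, 0.042, -0.002, 0, 0, 0, -0.5, -0.105, 0.05, -0.002, 0, 0, 0, -0.5, -0.105, 0.05, -0.002, 0, 0, 0, -0.5, -0.105, 0.05, -0.002, 0, 0, 0, -0.5],
)

```text
clock: 4.98
eef_pos: [613.9, 61.4, 159.8]
tcp_rot: [-3.141, -0.0, 1.819]
contact_force: [-1.4, 0.2, -6.6]
opening: 0.692
grasp_force: 47.6
```

```bash
python3 - <<'E'
from h import *
s=r.sense();print(s["eef_pos"],s["tcp_rot"],s["contact_force"])
f=cams.grab_frame("wrist");np.save("w2.npy",f,allow_pickle=True)
cv2.imwrite("pics/w2.png",cv2.resize(np.clip(f["color"]*1.4,0,255).astype(np.uint8),None,fx=1.5,fy=1.5))
E
```

```text
[613.93267833  61.41297305 159.77852213] [-3.14056965e+00 -3.35230192e-04  1.81939051e+00] [-1.37320416  0.19991412 -6.61671343]
```

View pics/w2.png

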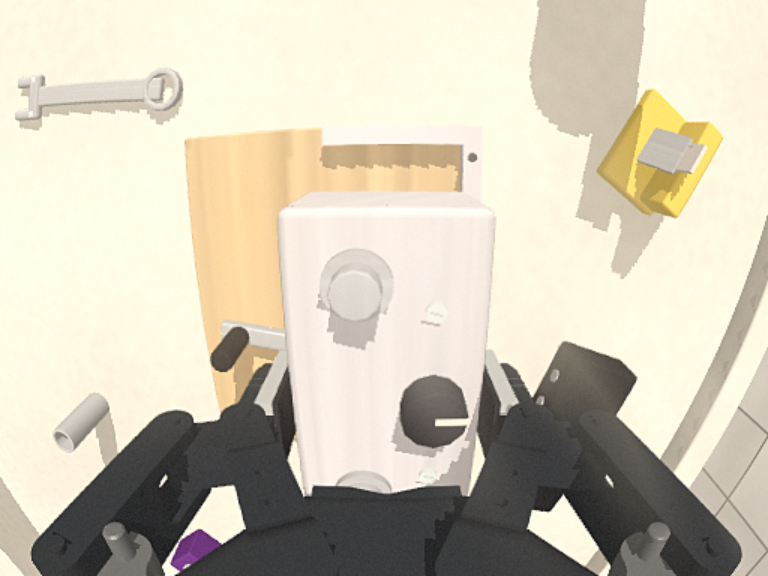

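This wrist view shows the tray ahead of the held pedal: plate corner (187,140), rail end (322,128)/(322,144), outer rail corner (482,126), inner (464,146). The pedal's top front edge runs from (280,210) to (494,210).

```bash
cat > t.py <<'E'
from h import *
def fit(A,B):
    a=A-A.mean(0);b=B-B.mean(0)
    t=np.arctan2((a[:,0]*b[:,1]-a[:,1]*b[:,0]).sum(),(a*b).sum())
    Q=np.array([[np.cos(t),-np.sin(t)],[np.sin(t),np.cos(t)]])
    o=B.mean(0)-Q@A.mean(0); return t,o,(A@Q.T+o-B)
E
python3 - <<'E'
from t import *
f=np.load("w2.npy",allow_pickle=True).item(); c=lambda p:np.array(p,float)/1.5
W=np.r_[onz(f,c([[187,140]]),10,True),onz(f,c([[322,128],[322,144],[482,126],[464,146]]),22,True)][:,:2]
A=np.array([[-100,120],[0,120],[0,108],[100,120],[88,108.]])
t,o,e=fit(A,W);print(t,o,e.round(1).tolist())
P=onz(f,c([[280,210],[494,210],[286,192],[482,192]]),186.5,True)[:2,:2];print("front top edge",P,np.linalg.norm(P[0]-P[1]),"yaw",np.arctan2(*(P[1]-P[0])[::-1]))
s=r.sense();Q=R.from_euler("z",t).as_matrix()[:2,:2]
print("tcp tray",(s["eef_pos"][:2]-o)@Q,"front edge tray",(P-o)@Q)
print("corner",Q@[88,108]+o,"seat",Q@[58,49]+o)
E
```

```text
0.2628443287718478 [585.06963606  22.05645802] [[-2.3, -0.1], [0.4, 0.6], [1.2, -1.2], [0.7, -0.1], [0.0, 0.8]]
front top edge [[571.43374169 112.44035547]
 [626.67073489 126.47823076]] 56.992871133595195 yaw 0.24887040108399494
tcp tray [37.73079484 31.26020496] front edge tray [[10.31672141 90.82263921]
 [67.30402811 90.02625087]]
corner [641.9858129  149.21206669] seat [628.34603355  84.44358346]
```

```bash
python3 -c "
from h import *
Q=R.from_euler('z',.26);o=np.array([584.5,21.5,0])
go(Q.apply([44,37,0])+o+[0,0,32],1.831)"
```

```text
shift m [0.0052 0.0058 0.1278] rotvec [-0.0014 -0.0006 -0.0108]
```

Call:
send_rows(
  targets=[0.001, 0.001, 0.015, 0, 0, -0.005, -0.5, 0.003, 0.003, 0.035, 0, 0, -0.011, -0.5, 0.005, 0.006, 0.055, 0, 0, -0.011, -0.5, 0.005, 0.006, 0.075, 0, 0, -0.011, -0.5, 0.005, 0.006, 0.09, 0, 0, -0.011, -0.5, 0.005, 0.006, 0.102, 0, 0, -0.011, -0.5, 0.005, 0.006, 0.112, 0, 0, -0.011, -0.5, 0.005, 0.006, 0.12, 0, 0, -0.011, -0.5, 0.005, 0.006, 0.125, 0, 0, -0.011, -0.5, 0.005, 0.006, 0.127, 0, 0, -0.011, -0.5, 0.005, 0.006, 0.127, 0, 0, -0.011, -0.5],
)

```text
clock: 5.95
eef_pos: [618.7, 68.4, 33.2]
tcp_rot: [-3.142, -0.0, 1.832]
contact_force: [0.4, -0.2, -5.8]
opening: 0.691
grasp_force: 47.4
```

Call:
send_rows(
  targets=[0, 0, 0.001, 0, 0, 0, -0.5, 0, 0, 0.002, 0, 0, 0, -0.5, 0, 0, 0.002, 0, 0, 0, -0.5],
)

```text
clock: 6.2
eef_pos: [619.0, 68.3, 31.6]
tcp_rot: [3.141, 0.0, 1.832]
contact_force: [0.2, -0.4, -6.7]
opening: 0.693
grasp_force: 47.5
```

Call:
send_rows(
  targets=[0, 0, 0.001, 0, 0, 0, -0.5, 0, 0, 0.002, 0, 0, 0, -0.5, 0, 0, 0.002, 0, 0, 0, -0.5],
)

```text
clock: 6.45
eef_pos: [618.8, 68.3, 29.4]
tcp_rot: [3.141, 0.0, 1.832]
contact_force: [1.2, 0.6, -5.4]
opening: 0.694
grasp_force: 47.7
```

Call:
send_rows(
  targets=[0, 0.002, 0, 0, 0, 0, -0.5, 0, 0.004, 0, 0, 0, 0, -0.5, 0, 0.006, 0, 0, 0, 0, -0.5, 0, 0.008, 0, 0, 0, 0, -0.5, 0, 0.01, 0, 0, 0, 0, -0.5, 0, 0.01, 0, 0, 0, 0, -0.5],
)

```text
clock: 6.95
eef_pos: [629.0, 71.1, 29.3]
tcp_rot: [3.141, 0.0, 1.832]
contact_force: [1.1, 0.3, -2.0]
opening: 0.694
grasp_force: 47.9
```

Call:
send_rows(
  targets=[0, 0.001, 0, 0, 0, 0, -0.5, 0, 0.002, 0, 0, 0, 0, -0.5, 0, 0.002, 0, 0, 0, 0, -0.5],
)

```text
clock: 7.2
eef_pos: [630.4, 71.5, 29.3]
tcp_rot: [3.141, -0.0, 1.832]
contact_force: [-2.0, -0.3, -1.5]
opening: 0.691
grasp_force: 48.1
```

Call:
send_rows(
  targets=[0, 0.001, 0, 0, 0, 0, -0.5, 0, 0.0015, 0, 0, 0, 0, -0.5, 0, 0.0015, 0, 0, 0, 0, -0.5],
)

```text
clock: 7.45
eef_pos: [630.5, 71.5, 29.4]
tcp_rot: [-3.139, -0.0, 1.832]
contact_force: [-5.6, -2.5, 3.9]
opening: 0.694
grasp_force: 48.7
```

Back rail contact, at tray x ≈ 57.5. Now I'll slide +y (tool x) about 12 mm to the side rail.

Call:
send_rows(
  targets=[0.002, 0, 0, 0, 0, 0, -0.5, 0.004, 0, 0, 0, 0, 0, -0.5, 0.006, 0, 0, 0, 0, 0, -0.5, 0.008, 0, 0, 0, 0, 0, -0.5, 0.009, 0, 0, 0, 0, 0, -0.5, 0.009, 0, 0, 0, 0, 0, -0.5],
)

```text
clock: 7.95
eef_pos: [628.6, 79.3, 29.4]
tcp_rot: [-3.14, 0.001, 1.831]
contact_force: [-4.9, -8.4, 3.1]
opening: 0.694
grasp_force: 48.6
```

Call:
send_rows(
  targets=[0.001, 0, 0, 0, 0, 0, -0.5, 0.002, 0, 0, 0, 0, 0, -0.5, 0.002, 0, 0, 0, 0, 0, -0.5],
)

```text
clock: 8.2
eef_pos: [628.1, 81.1, 29.4]
tcp_rot: [-3.14, 0.001, 1.831]
contact_force: [-5.3, -8.9, 3.4]
opening: 0.693
grasp_force: 48.6
```

Call:
send_rows(
  targets=[0.001, 0, 0, 0, 0, 0, -0.5, 0.002, 0, 0, 0, 0, 0, -0.5, 0.002, 0, 0, 0, 0, 0, -0.5],
)

```text
clock: 8.45
eef_pos: [627.6, 83.0, 29.4]
tcp_rot: [-3.14, 0.001, 1.831]
contact_force: [-4.3, -8.6, 3.8]
opening: 0.695
grasp_force: 48.6
```

Call:
send_rows(
  targets=[0.001, 0, 0, 0, 0, 0, -0.5, 0.0015, 0, 0, 0, 0, 0, -0.5, 0.0015, 0, 0, 0, 0, 0, -0.5],
)

```text
clock: 8.7
eef_pos: [627.5, 83.4, 29.4]
tcp_rot: [-3.14, 0.002, 1.831]
contact_force: [-2.7, -13.6, 1.8]
opening: 0.69
grasp_force: 48.5
```

Call:
send_rows(
  targets=[0.001, 0, 0, 0, 0, 0, -0.5, 0.001, 0, 0, 0, 0, 0, -0.5, 0.001, 0, 0, 0, 0, 0, -0.5],
)

```text
clock: 8.95
eef_pos: [627.5, 83.5, 29.4]
tcp_rot: [-3.14, 0.003, 1.831]
contact_force: [-2.1, -19.5, 2.2]
opening: 0.695
grasp_force: 48.5
```

Call:
send_rows(
  targets=[0, 0, 0, 0, 0, 0, 0.5, 0, 0, 0, 0, 0, 0, 0.6, 0, 0, 0, 0, 0, 0, 0.8, 0, 0, 0, 0, 0, 0, 0.8, 0, 0, -0.01, 0, 0, 0, 0.8, 0, 0, -0.025, 0, 0, 0, 0.8, 0, 0, -0.045, 0, 0, 0, 0.8, 0, 0, -0.07, 0, 0, 0, 0.8, -0.02, 0, -0.1, 0, 0, 0, 0.8, -0.04, 0, -0.125, 0, 0, 0, 0.8, -0.06, 0, -0.14, 0, 0, 0, 0.8, -0.06, 0, -0.14, 0, 0, 0, 0.8],
)

```text
clock: 9.95
eef_pos: [646.5, 26.4, 174.5]
tcp_rot: [3.134, 0.003, 1.831]
contact_force: [0.5, 0.3, -0.2]
opening: 0.897
grasp_force: 0.0
```

```bash
python3 - <<'E'
from h import *
s=r.sense();print(s["eef_pos"],s["tcp_rot"],s["contact_force"])
f=cams.grab_frame("wrist");np.save("w3.npy",f,allow_pickle=True)
cv2.imwrite("pics/w3.png",cv2.resize(np.clip(f["color"]*1.3,0,255).astype(np.uint8)[:300,100:400],None,fx=2,fy=2,interpolation=cv2.INTER_CUBIC))
E
```

```text
[646.46941062  26.41370844 174.48553257] [3.13414044e+00 2.73017982e-03 1.83068504e+00] [ 0.47300967  0.34559395 -0.23438605]
```

View pics/w3.png

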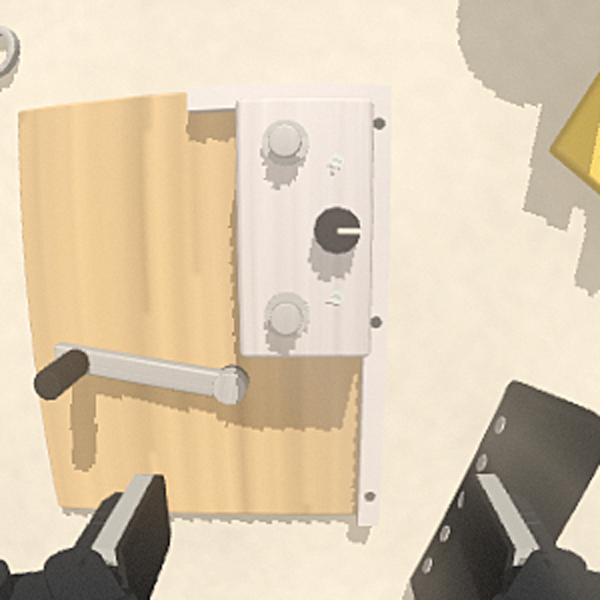

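The pedal is seated in the corner with thin even rail strips at the right and top, and the keeper still open (post at about (60,375), pivot (230,385)). I'll nudge it with shut fingers to make sure it's flush.

```bash
cat >> h.py <<'E'
def tray(x,y,z,s=None): return R.from_euler('z',.26).apply([x,y,0])+[584.5,21.5,z]
def tr(p): return R.from_euler('z',-.26).apply(np.array(p)-[584.5,21.5,0])
E
python3 -c "
from h import *
go(tray(0,49,120),1.831)
go(tray(0,49,28),1.831)"
```

```text
shift m [ 0.0585 -0.0603  0.0519] rotvec [ 0.0047  0.0012 -0.0008]
shift m [ 0.0586 -0.0608  0.1439] rotvec [ 0.0047  0.0012 -0.0008]
```

Call:
send_rows(
  targets=[0.02, -0.02, 0.0, 0.005, 0, 0, -1, 0.04, -0.045, 0.0, 0.005, 0, 0, -1, 0.058, -0.062, 0.01, 0.005, 0, 0, -1, 0.058, -0.062, 0.03, 0.005, 0, 0, -1, 0.058, -0.062, 0.05, 0.005, 0, 0, -1, 0.058, -0.062, 0.075, 0.005, 0, 0, -1, 0.058, -0.062, 0.1, 0.005, 0, 0, -1, 0.058, -0.062, 0.12, 0.005, 0, 0, -1, 0.058, -0.062, 0.135, 0.005, 0, 0, -1, 0.058, -0.062, 0.143, 0.005, 0, 0, -1, 0.058, -0.062, 0.143, 0.005, 0, 0, -1],
)

```text
clock: 10.92
eef_pos: [566.2, 69.4, 24.1]
tcp_rot: [-3.132, -0.001, 1.832]
contact_force: [-0.4, 1.1, -0.3]
opening: 0.0
grasp_force: 0.0
```

```bash
python3 -c "
from h import *
s=r.sense();print(tr(s['eef_pos']),s['tcp_rot'],s['contact_force'],s['opening'])"
```

```text
[-5.33146377 50.95623535 24.0925633 ] [-3.13239633e+00 -7.87056550e-04  1.83237777e+00] [-0.40902676  1.11745252 -0.3061724 ] 8.485238395853442e-05
```

Call:
send_rows(
  targets=[-0.001, 0.003, -0.002, -0.005, 0, 0, -1, -0.001, 0.006, -0.002, -0.005, 0, 0, -1, -0.001, 0.009, -0.002, -0.005, 0, 0, -1, -0.001, 0.012, -0.002, -0.005, 0, 0, -1, -0.001, 0.014, -0.002, -0.005, 0, 0, -1, -0.001, 0.016, -0.002, -0.005, 0, 0, -1, -0.001, 0.016, -0.002, -0.005, 0, 0, -1],
)

```text
clock: 11.5
eef_pos: [584.7, 72.1, 28.5]
tcp_rot: [3.141, 0.0, 1.832]
contact_force: [-0.3, -0.0, 0.3]
opening: 0.002
grasp_force: 0.0
```

Call:
send_rows(
  targets=[0, 0.001, 0, 0, 0, 0, -1, 0, 0.002, 0, 0, 0, 0, -1, 0, 0.002, 0, 0, 0, 0, -1],
)

```text
clock: 11.75
eef_pos: [585.0, 72.3, 28.0]
tcp_rot: [-3.139, -0.0, 1.832]
contact_force: [-4.9, -1.9, 3.3]
opening: -0.001
grasp_force: 2.4
```

Call:
send_rows(
  targets=[0, 0.001, 0, 0, 0, 0, -1, 0, 0.002, 0, 0, 0, 0, -1, 0, 0.002, 0, 0, 0, 0, -1],
)

```text
clock: 12.0
eef_pos: [585.0, 72.4, 27.7]
tcp_rot: [-3.136, -0.0, 1.832]
contact_force: [-10.5, -4.3, 8.0]
opening: 0.002
grasp_force: 5.7
```

```bash
python3 -c "
from h import *
go(tray(58,-42,30),1.831)"
```

```text
shift m [-0.0911  0.0443 -0.0026] rotvec [-0.0059 -0.0005  0.0009]
```

Call:
send_rows(
  targets=[0, -0.008, 0, -0.005, 0, 0, -1, 0, -0.014, -0.02, -0.005, 0, 0, -1, 0, -0.014, -0.05, -0.005, 0, 0, -1, 0, -0.014, -0.085, -0.005, 0, 0, -1, -0.02, -0.004, -0.095, -0.005, 0, 0, -1, -0.045, 0.012, -0.095, -0.005, 0, 0, -1, -0.07, 0.03, -0.095, -0.005, 0, 0, -1, -0.091, 0.044, -0.085, -0.005, 0, 0, -1, -0.091, 0.044, -0.06, -0.005, 0, 0, -1, -0.091, 0.044, -0.03, -0.005, 0, 0, -1, -0.091, 0.044, -0.01, -0.005, 0, 0, -1, -0.091, 0.044, -0.003, -0.005, 0, 0, -1],
)

```text
clock: 13.0
eef_pos: [651.9, -3.7, 27.8]
tcp_rot: [3.14, -0.001, 1.831]
contact_force: [-0.3, 0.2, -0.2]
opening: -0.004
grasp_force: 0.0
```

Call:
send_rows(
  targets=[0.004, 0, 0, 0, 0, 0, -1, 0.008, 0, 0, 0, 0, 0, -1, 0.012, 0, 0, 0, 0, 0, -1, 0.015, 0, 0, 0, 0, 0, -1, 0.017, 0, 0, 0, 0, 0, -1, 0.017, 0, 0, 0, 0, 0, -1],
)

```text
clock: 13.5
eef_pos: [650.0, 13.6, 32.2]
tcp_rot: [3.135, 0.0, 1.832]
contact_force: [0.0, -0.0, -0.1]
opening: -0.002
grasp_force: 0.0
```

Call:
send_rows(
  targets=[0.001, 0, 0, 0, 0, 0, -1, 0.002, 0, 0, 0, 0, 0, -1, 0.002, 0, 0, 0, 0, 0, -1],
)

```text
clock: 13.75
eef_pos: [649.0, 14.9, 31.4]
tcp_rot: [3.136, 0.0, 1.832]
contact_force: [0.3, 1.4, -0.5]
opening: 0.001
grasp_force: 0.0
```

```bash
python3 -c "
from h import *
s=r.sense();print(tr(s['eef_pos']),s['tcp_rot'],s['contact_force'],s['opening'])"
```

```text
[ 60.67589079 -22.956971    31.36213861] [3.13642764e+00 2.67675999e-05 1.83178488e+00] [ 0.26098797  1.35585929 -0.5010497 ] 0.0011331667087889448
```

Call:
send_rows(
  targets=[0.001, 0, 0, 0, 0, 0, -1, 0.002, 0, 0, 0, 0, 0, -1, 0.002, 0, 0, 0, 0, 0, -1],
)

```text
clock: 14.0
eef_pos: [648.4, 16.8, 31.1]
tcp_rot: [3.137, -0.0, 1.832]
contact_force: [0.1, 0.2, 0.2]
opening: -0.002
grasp_force: 0.0
```

Call:
send_rows(
  targets=[0.001, 0, 0, 0, 0, 0, -1, 0.002, 0, 0, 0, 0, 0, -1, 0.002, 0, 0, 0, 0, 0, -1],
)

```text
clock: 14.25
eef_pos: [648.0, 18.6, 31.2]
tcp_rot: [3.137, 0.0, 1.832]
contact_force: [-0.2, -3.0, -0.5]
opening: 0.002
grasp_force: 1.0
```

Call:
send_rows(
  targets=[0.001, 0, 0, 0, 0, 0, -1, 0.002, 0, 0, 0, 0, 0, -1, 0.002, 0, 0, 0, 0, 0, -1],
)

```text
clock: 14.5
eef_pos: [648.0, 18.6, 31.4]
tcp_rot: [3.136, 0.003, 1.833]
contact_force: [1.8, -12.6, -0.3]
opening: -0.003
grasp_force: 6.0
```

Call:
send_rows(
  targets=[0.001, 0, 0, 0, 0, 0, -1, 0.0015, 0, 0, 0, 0, 0, -1, 0.0015, 0, 0, 0, 0, 0, -1],
)

```text
clock: 14.75
eef_pos: [648.0, 18.8, 31.6]
tcp_rot: [3.136, 0.005, 1.833]
contact_force: [3.0, -18.9, 1.6]
opening: -0.002
grasp_force: 9.6
```

```bash
python3 -c "
from h import *
s=r.sense();print(tr(s['eef_pos']),s['contact_force'])
go(tray(-67,-50,45),1.831)"
```

```text
[ 60.67325561 -18.98166954  31.57100105] [  2.96997396 -18.90405765   1.58814761]
shift m [-0.0308 -0.1277 -0.014 ] rotvec [0.0056 0.0045 0.0018]
```

Call:
send_rows(
  targets=[-0.008, 0, 0, 0.005, 0.004, 0, -1, -0.014, 0, -0.02, 0.005, 0.004, 0, -1, -0.02, -0.005, -0.05, 0.005, 0.004, 0, -1, -0.025, -0.03, -0.07, 0.005, 0.004, 0, -1, -0.031, -0.06, -0.07, 0.005, 0.004, 0, -1, -0.031, -0.09, -0.07, 0.005, 0.004, 0, -1, -0.031, -0.115, -0.07, 0.005, 0.004, 0, -1, -0.031, -0.128, -0.06, 0.005, 0.004, 0, -1, -0.031, -0.128, -0.04, 0.005, 0.004, 0, -1, -0.031, -0.128, -0.022, 0.005, 0.004, 0, -1, -0.031, -0.128, -0.014, 0.005, 0.004, 0, -1, -0.031, -0.128, -0.014, 0.005, 0.004, 0, -1],
)

```text
clock: 15.75
eef_pos: [530.1, -40.7, 43.1]
tcp_rot: [-3.139, -0.005, 1.832]
contact_force: [0.5, 0.5, 0.4]
opening: -0.001
grasp_force: 0.0
```

```bash
python3 -c "
from h import *
s=r.sense();print(tr(s['eef_pos']),s['tcp_rot'],s['contact_force'])
for a in (.2,.35,.5,.65,.8,.95): print(a,18-85*np.cos(a),-35+85*np.sin(a)-19)
"
```

```text
[-68.53117258 -46.17917471  43.06350099] [-3.138762   -0.00523267  1.83163221] [0.5216479  0.49175987 0.38472556]
0.2 -65.30565911650554 -37.1131068824198
0.35 -61.84668059202721 -24.853686366286635
0.5 -56.59451776068168 -13.248829218642747
0.65 -49.66712287666975 -2.5591555124366394
0.8 -41.22007029450906 6.975267726459435
0.95 -31.443062604430104 15.140317907096772
```

Call:
send_rows(
  targets=[0.006, 0.001, 0, 0, 0, 0, -1, 0.011, 0.002, 0, 0, 0, 0, -1, 0.017, 0.004, 0, 0, 0, 0, -1, 0.023, 0.006, 0, 0, 0, 0, -1, 0.029, 0.0085, 0, 0, 0, 0, -1, 0.035, 0.011, 0, 0, 0, 0, -1, 0.0405, 0.0145, 0, 0, 0, 0, -1, 0.0455, 0.018, 0, 0, 0, 0, -1, 0.0505, 0.022, 0, 0, 0, 0, -1, 0.055, 0.026, 0, 0, 0, 0, -1, 0.06, 0.033, 0, 0, 0, 0, -1, 0.065, 0.039, 0, 0, 0, 0, -1],
)

```text
clock: 16.75
eef_pos: [552.9, 32.5, 44.8]
tcp_rot: [3.141, -0.004, 1.832]
contact_force: [0.4, -1.1, -1.0]
opening: 0.002
grasp_force: 0.7
```

```bash
python3 - <<'E'
from h import *
s=r.sense();print(tr(s['eef_pos']),s['tcp_rot'],s['contact_force'])
f=cams.grab_frame("wrist");np.save("w4.npy",f,allow_pickle=True)
cv2.imwrite("pics/w4.png",cv2.resize(np.clip(f["color"]*1.3,0,255).astype(np.uint8),None,fx=1.5,fy=1.5))
E
```

```text
[-27.68985086  18.79768102  44.82844168] [ 3.14140665 -0.00392675  1.83171006] [ 0.40598787 -1.13544839 -0.95890254]
```

View pics/w4.png

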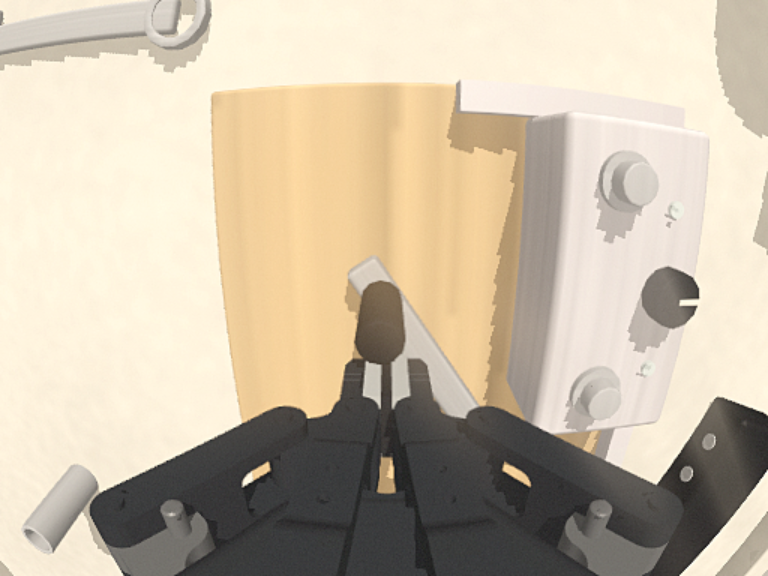

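The view shows the finger tips behind the post at (380,320) with the keeper about 1.0 rad round and the pedal seated. Next I'll move to the post's −x side and finish the swing with a +x push.

Call:
send_rows(
  targets=[-0.008, -0.002, 0, 0, 0, 0, -1, -0.012, -0.012, 0, 0, 0, 0, -1, -0.01, -0.026, 0, 0, 0, 0, -1, -0.003, -0.034, 0, 0, 0, 0, -1, 0.01, -0.034, 0, 0, 0, 0, -1, 0.022, -0.034, 0, 0, 0, 0, -1, 0.024, -0.03, 0, 0, 0, 0, -1, 0.024, -0.025, 0, 0, 0, 0, -1, 0.025, -0.018, 0, 0, 0, 0, -1, 0.026, -0.01, 0, 0, 0, 0, -1, 0.027, -0.003, 0, 0, 0, 0, -1, 0.028, 0.004, 0, 0, 0, 0, -1],
)

```text
clock: 17.8
eef_pos: [550.0, 60.3, 44.8]
tcp_rot: [3.142, -0.004, 1.832]
contact_force: [-1.1, 0.4, 0.0]
opening: 0.0
grasp_force: 0.5
```

Call:
send_rows(
  targets=[0, 0.004, 0, 0, 0, 0, -1, 0, 0.008, 0, 0, 0, 0, -1, 0, 0.012, 0, 0, 0, 0, -1, 0, 0.014, 0, 0, 0, 0, -1, 0, 0.016, 0, 0, 0, 0, -1, 0, 0.016, 0, 0, 0, 0, -1],
)

```text
clock: 18.3
eef_pos: [564.7, 64.2, 45.0]
tcp_rot: [3.141, -0.004, 1.832]
contact_force: [0.6, 0.0, 0.2]
opening: 0.001
grasp_force: 0.0
```

```bash
python3 -c "
from h import *
s=r.sense();print(tr(s['eef_pos']),s['tcp_rot'],s['contact_force'])"
```

```text
[-8.12273218 46.32138793 44.9679444 ] [ 3.14118189 -0.00391007  1.83177391] [0.59595995 0.01765037 0.22932515]
```

Call:
send_rows(
  targets=[0, 0.001, 0, 0, 0, 0, -1, 0, 0.002, 0, 0, 0, 0, -1, 0, 0.003, 0, 0, 0, 0, -1, 0, 0.003, 0, 0, 0, 0, -1],
)

```text
clock: 18.63
eef_pos: [567.4, 65.0, 45.0]
tcp_rot: [3.141, -0.004, 1.832]
contact_force: [-0.0, -0.2, -0.3]
opening: 0.003
grasp_force: 0.1
```

Call:
send_rows(
  targets=[0, 0.001, 0, 0, 0, 0, -1, 0, 0.0015, 0, 0, 0, 0, -1, 0, 0.0015, 0, 0, 0, 0, -1],
)

```text
clock: 18.88
eef_pos: [568.5, 65.3, 44.9]
tcp_rot: [-3.141, -0.004, 1.832]
contact_force: [-0.9, -0.9, 1.1]
opening: 0.003
grasp_force: 0.6
```

Call:
send_rows(
  targets=[0, 0.001, 0, 0, 0, 0, -1, 0, 0.001, 0, 0, 0, 0, -1, 0, 0.001, 0, 0, 0, 0, -1],
)

```text
clock: 19.13
eef_pos: [568.7, 65.4, 44.8]
tcp_rot: [-3.14, -0.004, 1.832]
contact_force: [-5.7, -1.0, 3.8]
opening: 0.004
grasp_force: 2.7
```

Call:
send_rows(
  targets=[0, 0.001, 0, 0, 0, 0, -1, 0, 0.0015, 0, 0, 0, 0, -1, 0, 0.0015, 0, 0, 0, 0, -1],
)

```text
clock: 19.38
eef_pos: [568.9, 65.5, 44.7]
tcp_rot: [-3.137, -0.004, 1.832]
contact_force: [-9.4, -2.8, 7.3]
opening: 0.001
grasp_force: 4.9
```

Call:
send_rows(
  targets=[0, -0.003, 0, 0, 0, 0, -1, 0, -0.008, 0, 0, 0, 0, -1, 0, -0.016, -0.01, 0, 0, 0, -1, 0, -0.02, -0.03, 0, 0, 0, -1, -0.01, -0.02, -0.06, 0, 0, 0, -1, -0.03, -0.02, -0.09, 0, 0, 0, -1, -0.06, -0.01, -0.12, 0, 0, 0, -1, -0.09, 0.01, -0.14, 0, 0, 0, -1, -0.11, 0.03, -0.15, 0, 0, 0, -1, -0.12, 0.04, -0.15, 0, 0, 0, -1, -0.12, 0.04, -0.15, 0, 0, 0, -1, -0.12, 0.04, -0.15, 0, 0, 0, -1],
)

```text
clock: 20.38
eef_pos: [640.5, -40.5, 194.7]
tcp_rot: [3.141, -0.004, 1.831]
contact_force: [-1.1, 0.8, -1.7]
opening: -0.001
grasp_force: 0.0
```

```bash
python3 - <<'E'
from h import *
s=r.sense();print(tr(s['eef_pos']),s['tcp_rot'],s['contact_force'])
f=cams.grab_frame("wrist");np.save("w5.npy",f,allow_pickle=True)
cv2.imwrite("pics/w5.png",cv2.resize(np.clip(f["color"]*1.2,0,255).astype(np.uint8)[:,80:430],None,fx=2,fy=1.56*1,interpolation=cv2.INTER_CUBIC) if 0 else cv2.resize(np.clip(f["color"]*1.2,0,255).astype(np.uint8)[:290,60:420],None,fx=2,fy=2,interpolation=cv2.INTER_CUBIC))
E
```

```text
[ 38.18893111 -74.35396309 194.69718259] [ 3.14149145 -0.00415428  1.83084358] [-1.12582243  0.75589031 -1.65544263]
```

View pics/w5.png

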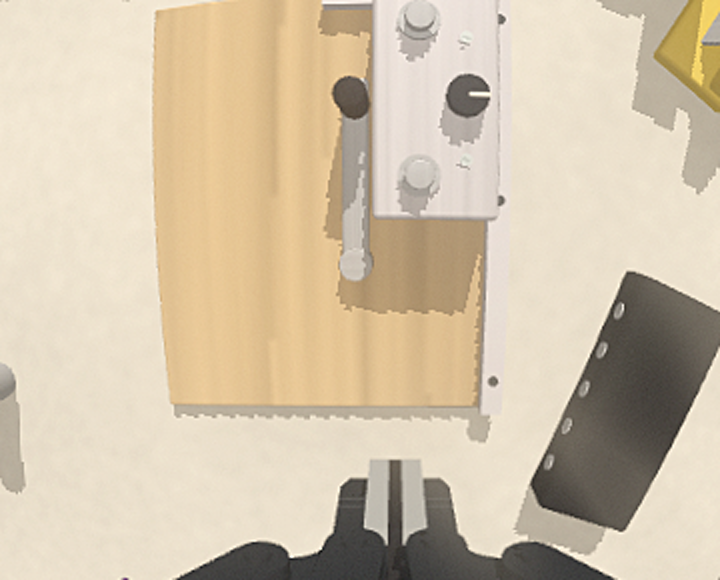

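The keeper lies parallel along the pedal's front, from its pivot at (355,263) to its post at (350,97). The pedal is square against the rails and nothing touches the robot.

```bash
python3 -c "
from rig import r
print(r.sign_off())"
```

```text
the job is handed in; nothing more can be done
None
```

The looper pedal is seated upright and flush in the rail corner, the keeper bar was then swung round to its stop, and I handed the job in at about 20 s.

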